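Stack the bush, insulator and collar on the leaning floating post

TASK

At the press station, thread the three rings onto the leaning steel post of the brass jig, in this order: the brass bush first, then the white insulator, then the black collar on top. Then push the stack fully home along the post, until the stiff red follower disc beneath it sits against the brass plate, with firm but not violent pressure. Leave everything else on the bench where it is.

Things in the scene. Friction and masses are not known exactly. Their poses are not given: they have to be found in the camera images.
- jig_head: Tilted top of the brass jig, bolted to the bench. Origin: centre of the plate's upper face (70 mm along x, 90 along y), 95 mm above the bench. z: the post's axis, up out of the plate, leaning 30 degrees from vertical roughly away from the robot (jig turned up to 20 degrees). y: level, along the plate's slot. x: down the slope. Nothing but post and follower stands above the plate.
- post_nominal (a point): Middle of the range of the post's top, 66 mm from the plate along jig_head z; it does NOT follow the post. The steel post (20 mm diameter, top edge chamfered to 17 mm over 3 mm) floats in the slot: its axis stands anywhere within 8 mm of this point along jig_head y (either side, not measured; x offset zero). It stays put, but yields along y to about 4 N.
- follower_home (a point): Centre of the top of the red follower disc once it is home: 8 mm above the plate; it does NOT follow the disc. The disc (34 mm diameter, 8 mm thick, around the post) begins 6 to 14 mm higher and stays where put; pushing it down takes about 10 N until it stops dead on the plate. All home: ring centres 16, 30, 44 mm above the plate. 20 N is ample; 90 N on the jig is too much.
- bush_mid (a point): Centre of the brass bush: a plain ring, 44 mm outside, 22 mm bore, 16 mm high, about 150 g, lying flat on a 3 mm grey-blue mat; z is its axis. Either face may be up.
- insulator_mid (a point): Centre of the white plastic insulator: a plain ring, 48 mm outside, 22 mm bore, 12 mm high, about 30 g, lying flat on the mat; z is its axis. Either face may be up.
- collar_mid (a point): Centre of the black collar: a plain ring, 40 mm outside, 22 mm bore, 16 mm high, about 110 g, lying flat on the mat; z is its axis. Either face may be up.
- bush: The brass bush again; origin at the centre of its underside, z its axis.
- insulator: The white insulator again; origin at the centre of its underside, z its axis.
- collar: The black collar again; origin at the centre of its underside, z its axis.
- flange_ring: Bystander, not for this job: flat bare steel ring, 60 mm outside, 36 mm bore, 8 mm thick, on or beside the mat; origin at the centre of its underside.
- eyebolt: Bystander: steel lifting eye standing on its 32 mm foot, 53 mm high; origin under its foot.
- spray_can: Bystander: white spray can with an orange band, 66 mm in diameter, 190 mm high, standing; origin at the centre of its underside.
- hex_key: Bystander: dark L-shaped hex key, 110 by 30 mm, 8 mm thick, lying on the bench; origin under its long leg.
- spanner: Bystander: steel spanner lying on the bench, some 180 mm long; origin under its middle.
- brush: Bystander: brush lying on the bench, some 200 mm long; origin under its middle.
Mind the look-alikes: they are no part of the job. Of the things like the insulator, leave any that is orange; of the rest the smaller one is meant.

How it is judged:
By the outcome, as a careful person would: the job done as asked, in the order asked, and still so for the second after the job is handed in, with the robot touching nothing.
It also fails if it takes over 72 s, if anything falls off the work surface, if the arm or the gripper's body presses on something with over 40 N, if the wrist force passes 120 N, or if a joint passes its speed limit or range.

ROBOT

A 6-joint arm with a two-finger parallel gripper is mounted at the origin on the work surface. World frame = base frame: x ahead of the robot, y to its left, z up, the work surface at z = 0. Lengths are in mm, angles in degrees, forces in N, time in s.
With the tool pointing down it reaches from about 300 to 850 mm from the base axis. Payload 4.2 kg.
Tool frame: the origin (TCP) lies midway between the tips of the shut fingers; the grasp point (between the pads) lies 19 mm behind it; z points along the fingers, y is the direction in which the jaws open and shut (so a half turn about z gives the same grasp; the last joint's range is limited). The gripper opens to 91 mm and grips with 3 to 60 N. Pads are 32 mm wide; open, the fingers measure 118 mm over their backs; the gripper's body (76 mm by 178 mm) begins 60 mm behind the grasp point.
Start: joints at [70.359, 18.312, 89.639, -0, 72.044, -1.146], TCP at [182.406, 545.318, 213.976] pointing down, gripper open.
Joint ranges: [-177.97, 177.97], [-48.28, 115.42], [12.27, 149.76], [-77.06, 257.06], [2.81, 150.46], [-146.56, 146.56]. Speed limits (degrees/s): [147.25, 147.25, 180, 180, 180, 180].

INTERFACE

Orientations are given as [roll, pitch, yaw] about the fixed x, y, z axes, in that order (R = Rz(yaw) Ry(pitch) Rx(roll)).
In Python, from workcell import * gives the robot as it stands.
- The arm moves only by the tool arm_command, never from a script. Its argument "deltas" is text: rows parted by semicolons, each of 7 numbers parted by spaces: the shift along the tool's x, y, z in mm, then the turn, a rotation vector about the tool's x, y, z in degrees, then the finger opening in mm, from 0 to 91.2. In form: x y z wx wy wz hand; .... A call has 1 to 5 rows; each row shifts and turns the commanded pose from where the row before left it, along the tool's axes as they then stand; what a row does not reach is not made up. A row lasts 1/8 s, in which the tool goes at most 62.5 mm and 10.7 degrees, less where a joint would pass 70% of its speed; a pose out of reach is approached as far as the arm can. A call is refused whole if a number of a shift passes 62.5 or a number of a turn 10.7, either way. A call with a gripper value outside its range is refused whole. The fingers move at their own pace and stop on an object; "force" is the grip in N (left out, the last holds). Time passes only in rows, so rows that do not move let the fingers close. It gives the time, the measured TCP pose, the force and the opening at its end, in the units of the state.
- state(): the state, without advancing time (a new reading comes with each control period).
- grab_frame(name): name is "side" or "top" or "wrist"; returns the picture (400x640x3 uint8, red, green, blue); there is no depth.
- camera_model(name): a dict with "fx", "fy", "cx", "cy" (pixels), "rvec" (rotation vector, rad) and "tvec" (3), from world to camera coordinates, as OpenCV has them; the wrist camera has in their place "mount" (4x4, takes a point from camera to tool coordinates, whose origin is the TCP and whose axes are the flange's). Camera axes: x right, y down, z forward; pixel columns grow to the right and rows downward; lengths in mm; the calibration is good to about 2 mm. A picture is of the moment at which its call begins: read the wrist's pose just before it. camera_model takes no time and is no camera call.
- job_done(): hands the job in, once; it reports no verdict.
The state is a dict: "time_s": time; "qpos": joint angles; "qvel": joint speeds; "effort": joint torques, N m; "ee_pos": TCP position; "ee_rot": TCP orientation; "force": force on the tool from outside, world axes, zero at the start; "torque": the same for the moment, N m; "gripper_width": finger opening in mm.
Only numpy, scipy, OpenCV 4.12 (cv2) and the standard library are available. Lean on these libraries where they do the work, as an engineer would, in place of code of your own. Each camera call takes 0.05 s, during which the arm holds its last target. There are 200 camera calls.

## Working session

There is one attempt and no reset: what is moved stays moved. The work goes in short steps, Python scripts to look and compute and a tool call to move; the robot and the scene stay as the last step left them, time stands still between calls to the robot, and variables do not carry over. Pictures are saved under pics/ and viewed, about 8 in all and at most 12, crops included, and the job is handed in when it is done.

Besides the shell and the picture viewer there is one more tool, called after "Call:" as a command line: name --argument value ..., lists and objects as JSON in quotes. arm_command: Moves the arm, as the interface text tells. Its arguments: {"type":"object","properties":{"deltas":{"type":"string"},"force":{"type":"number"}},"required":["deltas"]}

```bash
mkdir -p pics; ls
python3 - <<'E'
from workcell import *
import cv2,numpy as np
print(state())
for n in ("side","top","wrist"):
    im=grab_frame(n); cv2.imwrite(f"pics/{n}0.png",im[:,:,::-1])
    print(n,camera_model(n))
E
```

```text
pics
{'time_s': 0.0, 'qpos': array([ 7.03580903e+01,  1.83507297e+01,  8.97075433e+01, -1.87228862e-04,
        7.20424937e+01, -1.14486281e+00]), 'qvel': array([-0.04669564,  0.09025811, -0.07089507, -0.0099008 , -0.08297837,
       -0.00184538]), 'effort': array([-6.74910953e-04, -4.12465560e+01, -2.31972420e+01,  7.24968477e-02,
        4.58463735e-02, -1.63371656e-04]), 'ee_pos': array([182.24105394, 544.81892108, 213.12170405]), 'ee_rot': array([-1.79899250e+02, -1.83537706e-03,  1.61503009e+02]), 'force': array([0.30252276, 0.13665147, 0.41330045]), 'torque': array([ 0.04762329, -0.02025862, -0.02549935]), 'gripper_width': 91.08810870957151}
side {'fx': 417.8904023124383, 'fy': 417.8904023124383, 'cx': 317.24745861234385, 'cy': 199.28962186888202, 'rvec': array([ 0.13389321, -2.89979482,  1.14878395]), 'tvec': array([ 566.62773326,  125.58915502, 1117.78566335])}
top {'fx': 373.9650633518603, 'fy': 373.9650633518603, 'cx': 315.19570256374595, 'cy': 198.9589429486035, 'rvec': array([ 2.12491866, -2.12482391,  0.21584739]), 'tvec': array([ -25.54801546,  586.4291898 , 1234.92493982])}
wrist {'fx': 323.42343795314764, 'fy': 323.42343795314764, 'cx': 320.4476292970329, 'cy': 205.82362978027734, 'mount': array([[ 4.57262204e-04, -9.61292655e-01, -2.75528987e-01,
         7.79456150e+01],
       [ 9.99999895e-01,  4.29997506e-04,  1.59361499e-04,
        -3.06405759e-02],
       [-3.47162618e-05, -2.75529031e-01,  9.61292750e-01,
        -1.71024584e+02],
       [ 0.00000000e+00,  0.00000000e+00,  0.00000000e+00,
         1.00000000e+00]])}
```

View pics/top0.png

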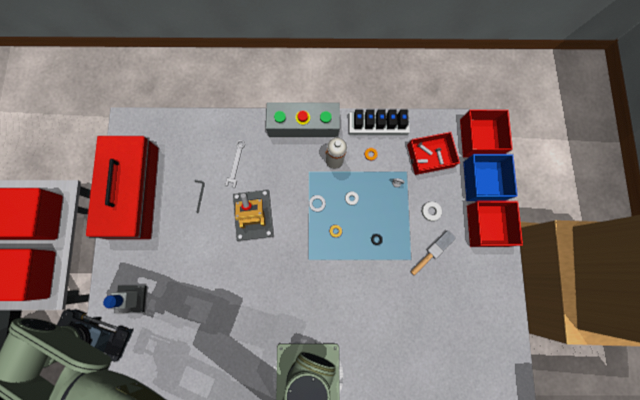

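View pics/side0.png

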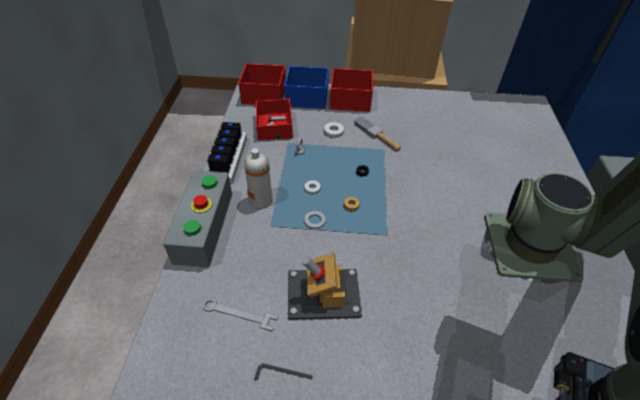

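Top view: the brass bush is at (336,231) and the black collar at (377,239). White ring candidates are the small one on the mat (352,198), a bigger one off the mat (432,211) and an orange one (371,154). The bare flange ring is at (317,203) and the jig at (252,212). Side view: bush (351,203), collar (362,171), white small (312,187), white large (334,129), flange ring (315,219), jig post (314,268).
Insulator choice: the small white ring at (352,198).

```bash
cat > h.py <<'E'
from workcell import *
import cv2,numpy as np
from scipy.spatial.transform import Rotation as Ro
def cam(n,pose=None):
    c=camera_model(n);K=np.array([[c['fx'],0,c['cx']],[0,c['fy'],c['cy']],[0,0,1.]])
    if n!='wrist': return K,cv2.Rodrigues(c['rvec'])[0],np.array(c['tvec'])
    p,e=pose; T=np.eye(4);T[:3,:3]=Ro.from_euler('xyz',e,degrees=True).as_matrix();T[:3,3]=p
    W=np.linalg.inv(T@c['mount']); return K,W[:3,:3],W[:3,3]
def proj(C,X):
    K,R,t=C; v=(np.atleast_2d(X)@R.T+t)@K.T; return v[:,:2]/v[:,2:]
def ray(C,uv):
    K,R,t=C; d=R.T@np.linalg.inv(K)@np.array([uv[0],uv[1],1.]); return -R.T@t,d/np.linalg.norm(d)
def onz(C,uv,z):
    o,d=ray(C,uv); return o+d*(z-o[2])/d[2]
def tri(L):  # list of (C,uv); least squares point and residual
    A=np.zeros((3,3));b=np.zeros(3)
    for C,uv in L:
        o,d=ray(C,uv);P=np.eye(3)-np.outer(d,d);A+=P;b+=P@o
    X=np.linalg.solve(A,b)
    return X,[np.round(proj(C,X)[0]-uv,1) for C,uv in L]
def blob(im,seed,f,r=12):
    u,v=seed; w=np.zeros(im.shape[:2],bool); w[v-r:v+r+1,u-r:u+r+1]=1
    m=(f(im.astype(int))&w).astype(np.uint8)
    h=cv2.findContours(m,cv2.RETR_EXTERNAL,cv2.CHAIN_APPROX_NONE)[0]
    c=max(h,key=cv2.contourArea); M=np.zeros_like(m); cv2.drawContours(M,[c],-1,1,-1)
    ys,xs=np.nonzero(M); return np.array([xs.mean(),ys.mean()]),len(xs)
brass=lambda i:(i[...,0]-i[...,2]>50)
white=lambda i:(i.min(-1)>175)
black=lambda i:(i.max(-1)<60)
red=lambda i:(i[...,0]>120)&(i[...,1]<60)&(i[...,2]<60)
def shot(n,name=None):
    s=state();im=grab_frame(n)
    if name: cv2.imwrite(f'pics/{name}.png',im[:,:,::-1])
    return im,cam(n,(s['ee_pos'],s['ee_rot']))
E
python3 - <<'E'
from h import *
t,s=[cv2.imread(f'pics/{n}0.png')[:,:,::-1] for n in('top','side')]
ct,cs=cam('top'),cam('side')
for n,a,b,f in (('bush',(336,231),(351,203),brass),('ins',(352,198),(312,187),white),('bigwhite',(432,211),(334,129),white),('collar',(377,239),(362,171),black),('red',(246,207),(317,272),red)):
    try:
        u,na=blob(t,a,f);v,nb=blob(s,b,f);X,r=tri([(ct,u),(cs,v)]);print(n,u.round(1),na,v.round(1),nb,X.round(1),r)
    except Exception as e: print(n,e)
z=lambda im,u,v,k:cv2.resize(im[v-30:v+30,u-40:u+40],None,fx=5,fy=5,interpolation=cv2.INTER_CUBIC)
W=np.vstack([np.hstack([z(t,252,210,5),z(s,322,275,5)]),np.hstack([z(t,355,215,5),z(s,330,190,5)])])
cv2.imwrite('pics/c1.png',W[:,:,::-1])
E
```

```text
bush [335.4 230.6] 119 [351.4 202.8] 137 [480.3 -96.5  16. ] [array([-0. ,  0.3]), array([-0.3, -0.1])]
ins [351.6 197.6] 123 [312.1 185.6] 114 [ 598.8 -156.    14.5] [array([-0. ,  0.2]), array([-0.3, -0.1])]
bigwhite [432.4 210.4] 280 [333.6 127.6] 153 [ 552.2 -442.4   16.2] [array([-0. ,  0.3]), array([-0.3, -0.1])]
collar [376.2 239.1] 86 [361.9 170.7] 105 [ 451.4 -239.9   11.1] [array([-0. ,  0.1]), array([-0.1, -0. ])]
red [246.1 206.9] 34 [319.4 271.6] 51 [548.7 203.2 106.4] [array([-0.1,  0.3]), array([-0.5, -0.1])]
```

View pics/c1.png

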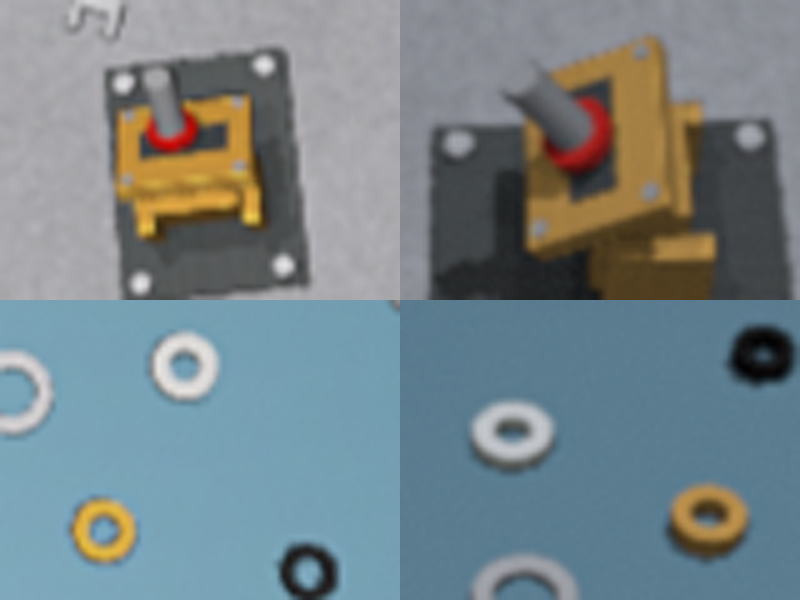

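The crop shows the small white ring with a plain bore, plus the brass and black rings, all consistent in size. The post top is at top (243.4,195.6) and side (305.6,262). Next I'll work out the hover pose over the jig.

```bash
cat >> h.py <<'E'
def Rm(e): return Ro.from_euler('xyz',e,degrees=True)
def Rjig(yaw): return Ro.from_euler('ZY',[yaw,30],degrees=True).as_matrix()
def toolR(Rj): return Ro.from_matrix(np.column_stack([Rj[:,1],Rj[:,0],-Rj[:,2]]))
def downR(yaw): return Ro.from_euler('xyz',[180,0,yaw],degrees=True)
def rows(p0,R0,p1,R1,n,w,dec=1):
    """n equal rows from commanded pose 0 to pose 1 (lin. path), rounded; prints rows in calls of 5, returns end pose"""
    p=np.array(p0,float);R=R0;out=[]
    for k in range(n):
        f=1/(n-k); d=R.inv().apply((p1-p)*f).round(dec)
        w_=((R.inv()*R1).as_rotvec(degrees=True)*f).round(dec)
        out.append(' '.join('%g'%x for x in [*d,*w_,w]))
        p=p+R.apply(d);R=R*Ro.from_rotvec(w_,degrees=True)
    for i in range(0,n,5): print('; '.join(out[i:i+5]))
    return p,R
E
python3 - <<'E'
from h import *
ct,cs=cam('top'),cam('side')
X,r=tri([(ct,(243.4,195.6)),(cs,(305.6,262))]);print('posttop',X,r)
Rj=Rjig(5); print('plate pt under',X-66*Rj[:,2])
tgt=X+Rj[:,2]*70
s=state()
p0=np.array([182.406,545.318,213.976]);R0=downR(161.5)
print(tgt)
rows(p0,R0,tgt,toolR(Rj),11,91)
E
```

```text
posttop [579.04765934 206.35810051 143.96523884] [array([-0.1,  0.4]), array([-0.5, -0.2])]
plate pt under [546.1732343  203.481961    86.80756219]
[613.91447377 209.40855151 204.58701711]
-46.9 -16.5 0.9 2.4 1.6 5.9 91; -48.4 -11.6 0.1 2.4 1.6 5.9 91; -49.3 -6.6 -0.9 2.4 1.6 5.9 91; -49.6 -1.5 -2.1 2.4 1.6 5.9 91; -49.5 3.5 -3.5 2.4 1.6 5.9 91
-48.7 8.3 -5.1 2.4 1.6 5.9 91; -47.5 13 -6.9 2.4 1.6 5.9 91; -45.7 17.5 -8.9 2.4 1.5 5.9 91; -43.4 21.7 -10.9 2.4 1.6 5.9 91; -40.6 25.5 -13 2.4 1.5 5.9 91
-37.4 29 -15.2 2.4 1.6 5.9 91
```

Call:
arm_command --deltas "-47 -16.5 1 2.4 1.6 5.9 91; -48 -11.5 0 2.4 1.6 5.9 91; -49 -6.5 -1 2.4 1.6 5.9 91; -50 -1.5 -2 2.4 1.6 5.9 91; -50 3.5 -3.5 2.4 1.6 5.9 91"

```text
time_s: 0.78
ee_pos: [380.0, 391.5, 209.4]
ee_rot: [-166.4, -4.6, 131.1]
force: [0.6, 0.9, -0.4]
gripper_width: 91.0
```

Call:
arm_command --deltas "-49 8.5 -5 2.4 1.6 5.9 91; -47.5 13 -7 2.4 1.6 5.9 91; -45.5 17.5 -9 2.4 1.6 5.9 91; -43.5 21.5 -11 2.4 1.6 5.9 91; -40.5 25.5 -13 2.4 1.5 5.9 91"

```text
time_s: 1.4
ee_pos: [576.2, 238.7, 205.0]
ee_rot: [-152.4, -1.5, 100.7]
force: [-0.6, 0.5, 0.0]
gripper_width: 91.4
```

Call:
arm_command --deltas "-37.5 29 -15 2.4 1.6 5.9 91; 0 0 0 0 0 0 91"

```text
time_s: 1.65
ee_pos: [616.8, 205.8, 200.9]
ee_rot: [-149.9, -0.0, 94.7]
force: [-0.4, 0.6, -0.8]
gripper_width: 91.0
```

Run:
```python
from h import *
s=state();im,C=shot('wrist','w1');print(s['ee_pos'],s['ee_rot'],s['qpos'].round(1))
Rj=Rjig(5);print(toolR(Rj).as_euler('xyz',degrees=True))
```

```text
[616.7716974  205.78590899 200.92436706] [-1.49851725e+02 -4.04019694e-02  9.46778476e+01] [ 14.8  43.2  54.5   5.5 112.   10.8]
[-1.50000000e+02  1.27222187e-14  9.50000000e+01]
```

View pics/w1.png

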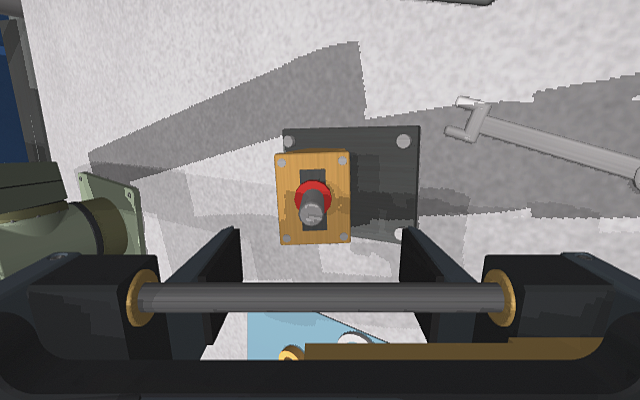

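The wrist view shows the tilted plate with corners near (275,154), (349,150), (352,242) and (280,244), the red follower at (313,192), and the post top at about (312,212). I'll fit the jig pose now.

```bash
cat > jig.py <<'E'
from h import *
from scipy.optimize import least_squares
def corners(im,box):
    u0,v0,u1,v1=box;hsv=cv2.cvtColor(im,cv2.COLOR_RGB2HSV)
    m=((hsv[...,0]>10)&(hsv[...,0]<26)&(hsv[...,1]>95)&(hsv[...,2]>70)).astype(np.uint8)
    w=np.zeros_like(m);w[v0:v1,u0:u1]=1;m*=w
    c=max(cv2.findContours(m,cv2.RETR_EXTERNAL,cv2.CHAIN_APPROX_NONE)[0],key=cv2.contourArea)
    hu=cv2.convexHull(c); 
    for e in np.linspace(1,15,60):
        a=cv2.approxPolyDP(hu,e,True)
        if len(a)==4: break
    q=a[:,0].astype(float); c=c[:,0].astype(float); L=[]
    for i in range(4):            # line fit on each side
        A,B=q[i],q[(i+1)%4];d=(B-A)/np.linalg.norm(B-A);n=np.array([-d[1],d[0]])
        t=(c-A)@d;s=c[(abs((c-A)@n)<2.0)&(t>5)&(t<np.linalg.norm(B-A)-5)]
        vx,vy,x,y=cv2.fitLine(s.astype(np.float32),cv2.DIST_HUBER,0,.01,.01).ravel();L.append((np.array([x,y]),np.array([vx,vy])))
    P=[]
    for i in range(4):
        (a,d),(b,e)=L[i-1],L[i];k=np.linalg.solve(np.column_stack([d,-e]),b-a);P.append(a+k[0]*d)
    return np.array(P)+0.0
def fit(obs,x0=(548,203,95,5),fixz=False):
    M=np.array([[sx*35,sy*45,0] for sx,sy in((1,1),(1,-1),(-1,-1),(-1,1))])
    def res(x):
        r=[]
        for C,P in obs:
            p=proj(C,M@Rjig(x[3]).T+x[:3]); D=np.linalg.norm(p[:,None]-P[None],axis=2)
            r+=[(P[D[i].argmin()]-p[i]) for i in range(4)]
        r=np.concatenate(r)
        return np.append(r,(x[2]-95)*(5 if fixz else 0.05))
    s=least_squares(res,x0);return s.x,np.abs(s.fun).max()
E
python3 - <<'E'
from jig import *
pose=((616.7717,205.7859,200.9244),(-149.8517,-.0404,94.6778));C=cam('wrist',pose)
im=cv2.imread('pics/w1.png')[:,:,::-1].copy()
P=corners(im,(250,130,380,260));print(P.round(1))
for f in(0,1):
    x,e=fit([(C,P)],fixz=f);print(x.round(1),e)
    Rj=Rjig(x[3])
    print('posttop offsets -8,0,8',proj(C,np.array([[0,y,66] for y in(-8,0,8)])@Rj.T+x[:3]).round(1).tolist(),'slot base',proj(C,np.array([[0,y,16] for y in(-8,0,8)])@Rj.T+x[:3]).round(1).tolist())
print('red',blob(im,(313,192),red,25))
z=cv2.resize(im[140:260,250:380],None,fx=5,fy=5,interpolation=cv2.INTER_CUBIC)
cv2.imwrite('pics/c2.png',z[:,:,::-1])
t=cv2.imread('pics/top0.png')[:,:,::-1].copy()
for n,X in(('plate',x[:3]),('corner',x[:3]+Rj@[-35,45,0])):print(n,proj(cam('top'),X),proj(cam('side'),X))
E
```

```text
[[345.8 146.6]
 [350.5 241.7]
 [280.5 243.7]
 [274.1 152.6]]
[545.4 199.7  92.4   8.6] 1.9981205006474738
posttop offsets -8,0,8 [[311.1, 226.6], [310.5, 216.6], [309.8, 206.4]] slot base [[312.9, 210.0], [312.3, 201.5], [311.7, 193.0]]
[546.8 200.6  95.    8.5] 2.4451519347960016
posttop offsets -8,0,8 [[311.0, 227.1], [310.4, 217.0], [309.7, 206.7]] slot base [[312.8, 210.2], [312.2, 201.7], [311.7, 193.0]]
red (array([313.1372549 , 192.50108932]), 459)
plate [[247.37871043 208.3852725 ]] [[319.82382608 273.39607811]]
corner [[233.81127872 218.56776231]] [[335.44359407 286.03609424]]
```

View pics/c2.png

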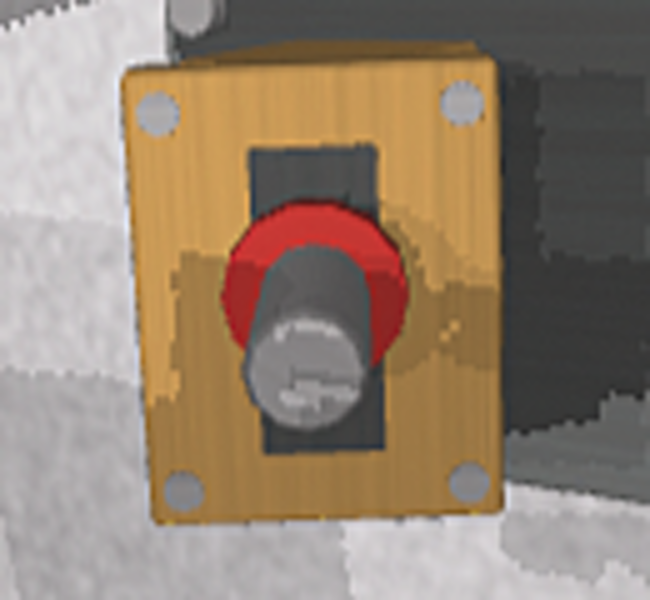

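The crop gives corners (275,154.4), (349.2,151.6), (350.6,242.6) and (281,244.6), with the post's top-face centre at about (311,214.4) and the red disc around the post's foot. I'll refit with these and plan the move to the bush.

Run:
```python
from jig import *
pose=((616.7717,205.7859,200.9244),(-149.8517,-.0404,94.6778));C=cam('wrist',pose)
P=np.array([(275,154.4),(349.2,151.6),(350.6,242.6),(281,244.6)])-[0.4,0.4]
for f in(0,1):
    x,e=fit([(C,P)],fixz=f);print(x.round(1),round(e,2));Rj=Rjig(x[3])
    M=np.array([[0,y,66] for y in(-8,0,8)]);print(proj(C,M@Rj.T+x[:3]).round(1).tolist())
    o,d=ray(C,(310.6,214)); o=Rj.T@(o-x[:3]);d=Rj.T@d;print('posttop in jig',(o+d*(66-o[2])/d[2]).round(1))
# candidates: combine top/side post top with ray
print('tri posttop', tri([(C,(310.6,214)),(cam('top'),(243.4,195.6)),(cam('side'),(305.6,262))]))
# move to above bush with yaw 95
s=state();p0=s['ee_pos'];R0=Rm(s['ee_rot'])
e=rows(p0,R0,np.array([480,-92,150.]),downR(79),9,91)
```

```text
[545.1 197.3  90.2   7.1] 0.38
[[312.0, 229.6], [311.6, 219.8], [311.1, 209.8]]
posttop in jig [-0.5  4.7 66. ]
[547.7 198.9  95.    6.9] 1.19
[[311.8, 230.5], [311.4, 220.5], [310.9, 210.3]]
posttop in jig [-0.4  5.1 66. ]
tri posttop (array([578.08946812, 206.57642821, 146.98844887]), [array([ 1.9, -0.6]), array([-0.3,  0.5]), array([-0.1, -0.8])])
-31.9 -12.5 13.9 -3.3 0.4 1.7 91; -32.4 -12.3 12.9 -3.3 0.5 1.7 91; -32.9 -12.1 12 -3.3 0.4 1.7 91; -33.3 -11.7 11 -3.3 0.5 1.7 91; -33.7 -11.4 10.1 -3.4 0.4 1.7 91
-34.1 -10.9 9.2 -3.3 0.5 1.8 91; -34.5 -10.4 8.3 -3.4 0.4 1.7 91; -34.9 -9.8 7.4 -3.3 0.5 1.8 91; -35.3 -9 6.5 -3.4 0.4 1.7 91
```

Call:
arm_command --deltas "-32 -12.5 14 -3.3 0.4 1.7 91; -32.5 -12.5 13 -3.3 0.5 1.7 91; -33 -12 12 -3.3 0.4 1.7 91; -33.5 -11.5 11 -3.3 0.5 1.7 91; -33.5 -11.5 10 -3.4 0.4 1.7 91"

```text
time_s: 2.33
ee_pos: [537.9, 42.6, 175.6]
ee_rot: [-166.9, 0.9, 86.4]
force: [0.2, -0.5, 0.3]
gripper_width: 90.9
```

Call:
arm_command --deltas "-34 -11 9 -3.3 0.5 1.8 91; -34.5 -10.5 8.5 -3.4 0.4 1.7 91; -35 -10 7.5 -3.3 0.5 1.8 91; -35.5 -9 6.5 -3.4 0.4 1.7 91; 0 0 0 0 0 0 91"

```text
time_s: 2.95
ee_pos: [476.5, -91.2, 152.0]
ee_rot: [179.9, -0.0, 79.1]
force: [-0.1, 0.9, 0.2]
gripper_width: 91.0
```

```bash
cat >> h.py <<'E'
def ringfit(im,C,guess,z,r,ro,dark=None):
    """sample: mask blob near guess -> centroid of filled outline of top face"""
    pass
E
python3 - <<'E'
from h import *
s=state();im,C=shot('wrist','w2');print(s['ee_pos'].round(1),s['ee_rot'].round(2),s['qpos'].round(1))
for n,X in(('bush',(480,-96,11)),('ins',(598,-156,9)),('collar',(451,-240,11))):print(n,proj(C,np.array(X,float)).round(0))
E
```

```text
[476.5 -91.2 152. ] [ 1.7987e+02 -3.0000e-02  7.9110e+01] [-12.2  13.2 106.6   0.   60.1  -1.3]
bush [[324. 199.]]
ins [[447. 232.]]
collar [[323. 325.]]
```

View pics/w2.png

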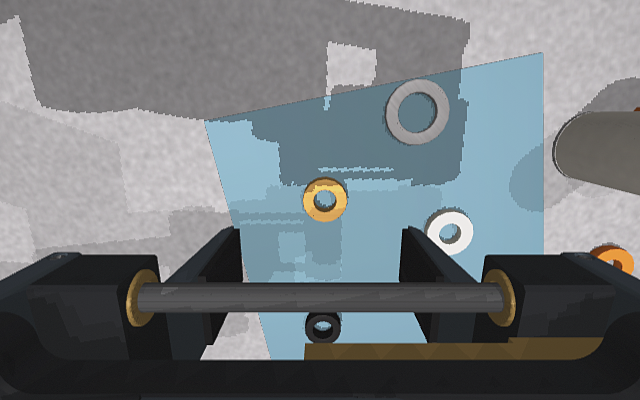

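Wrist view: bush (325,200), insulator (449,232), collar (322,328) just past the gripper bar, flange ring (417,112), orange ring (615,262). All match their predicted pixels to within about 3 px.

```bash
cat >> h.py <<'E'
from scipy.optimize import least_squares
RG={'bush':(22,16,brass),'ins':(24,12,lambda i:(i.min(-1)>120)&(i.max(-1)-i.min(-1)<30)),'collar':(20,16,lambda i:i.max(-1)<75)}
def ring(im,C,seed,n,R=None,r=34,z0=3.):
    ro,h,f=RG[n]; c,na=blob(im,seed,f,r)
    a=np.linspace(0,2*np.pi,72,endpoint=False);cir=np.c_[ro*np.cos(a),ro*np.sin(a),0*a]
    def pr(x):
        q=np.vstack([proj(C,cir+[x[0],x[1],z]) for z in(z0,z0+h)]).astype(np.float32)
        H=cv2.convexHull(q);m=cv2.moments(H);return np.array([m['m10'],m['m01']])/m['m00'],m['m00']
    g=onz(C,seed,z0+h/2)[:2]; s=least_squares(lambda x:pr(x)[0]-c,g)
    return s.x.round(1),c.round(1),na,round(pr(s.x)[1])
E
python3 - <<'E'
from h import *
s=state();im,C=shot('wrist')
b=ring(im,C,(325,200),'bush');print('bush',b);print('ins',ring(im,C,(449,232),'ins',r=26))
t,sd=[cv2.imread(f'pics/{n}0.png')[:,:,::-1] for n in('top','side')]
print('3-view',tri([(C,b[1]),(cam('top'),(335.4,230.6)),(cam('side'),(351.4,202.8))]))
print('wrist+top only ',tri([(C,b[1]),(cam('top'),(335.4,230.6))]))
p0=s['ee_pos'];R0=Rm(s['ee_rot'])
rows(p0,R0,np.array([*b[0],45.]),downR(79),3,91);rows(np.array([*b[0],45.]),downR(79),np.array([*b[0],7.]),downR(79),2,91)
E
```

```text
bush (array([479.9, -96.6]), array([322.7, 200.5]), 1506, 1657)
ins (array([ 602. , -155.6]), array([449.4, 232.2]), 1403, 1866)
3-view (array([480.23340478, -96.08317274,  16.3034106 ]), [array([0.3, 0.6]), array([-0.2,  0.3]), array([-0.3, -0. ])])
wrist+top only  (array([480.71140133, -96.27291099,  15.27938015]), [array([0.8, 0.4]), array([-0.1,  0.2])])
-1.9 0.8 35.8 0.1 -0 0.1 91; -1.9 0.9 35.8 0.1 -0 0 91; -1.9 0.9 35.7 0 -0.1 0.1 91
0 -0 19 0 0 0 91; 0 -0 19 0 0 0 91
```

Call:
arm_command --deltas "-2 1.5 36 0 0 0 91; -2 1.5 36 0 0 0 91; -2 1 36 0 0 0 91; 0 0 19 0 0 0 91; 0 0 19 0 0 0 91"

```text
time_s: 3.68
ee_pos: [483.9, -96.5, 4.9]
ee_rot: [179.8, -0.0, 79.3]
force: [0.4, 0.6, 0.1]
gripper_width: 90.9
```

Call:
arm_command --deltas "0 0 0 0 0 0 60; 0 0 0 0 0 0 38; 0 0 0 0 0 0 38; 0 0 0 0 0 0 38" --force 30

```text
time_s: 4.18
ee_pos: [483.0, -97.9, 6.1]
ee_rot: [179.8, -0.0, 79.2]
force: [0.6, 0.3, 0.6]
gripper_width: 53.9
```

Run:
```python
from h import *
s=state();print({k:np.round(v,2) for k,v in s.items() if k in('time_s','ee_pos','ee_rot','force','gripper_width')})
# plan: lift then go to hover above post
x=np.array([546.8,198.6,94.0]);Rj=Rjig(7.0)
top=x+Rj@[0,5,66]; print('posttop',top)
p0=s['ee_pos'];R0=Rm(s['ee_rot']);p1=p0+[0,0,150]
rows(p0,R0,p1,R0,3,38)
tgt=x+Rj@[0,5,66+38]
rows(p1,R0,tgt,toolR(Rj),10,38);print(tgt)
```

```text
{'time_s': np.float64(4.18), 'ee_pos': array([483.04, -97.92,   6.07]), 'ee_rot': array([ 1.7977e+02, -2.0000e-02,  7.9180e+01]), 'force': array([0.61, 0.35, 0.57]), 'gripper_width': np.float64(53.88)}
posttop [578.94467629 207.58441909 151.15767665]
0 0.2 -50 0 0 0 38; 0 0.2 -50 0 0 0 38; 0.1 0.2 -50 0 0 0 38
32.4 5.5 -2.8 3 -0.5 -1.7 38; 32.2 6.3 -3.4 3 -0.5 -1.7 38; 32 7.1 -4 3 -0.5 -1.8 38; 31.7 7.8 -4.6 3 -0.5 -1.7 38; 31.4 8.5 -5.4 3 -0.4 -1.8 38
31.1 9.2 -6 3 -0.5 -1.7 38; 30.7 9.8 -6.8 3 -0.4 -1.8 38; 30.4 10.3 -7.5 3 -0.5 -1.7 38; 30 10.9 -8.4 3 -0.4 -1.8 38; 29.5 11.3 -9.1 3 -0.5 -1.7 38
[597.80305317 209.89993662 184.06664199]
```

Call:
arm_command --deltas "0 0 0 0 0 0 36; 0 0 0 0 0 0 36; 0 0 0 0 0 0 36"

```text
time_s: 4.55
ee_pos: [482.5, -98.0, 5.8]
ee_rot: [179.8, -0.0, 79.2]
force: [-2.3, 1.4, 3.5]
gripper_width: 43.2
```

Call:
arm_command --deltas "0 0 -20 0 0 0 36; 0 0 -50 0 0 0 36; 0 0 -50 0 0 0 36; 0 0 -30 0 0 0 36"

```text
time_s: 5.05
ee_pos: [483.2, -98.3, 157.9]
ee_rot: [179.6, -0.0, 79.2]
force: [-0.0, 0.5, -1.0]
gripper_width: 43.0
```

Call:
arm_command --deltas "32.5 5.5 -4 3 -0.5 -1.7 36; 32 6.5 -5 3 -0.5 -1.7 36; 32 7 -6 3 -0.5 -1.8 36; 31.5 8 -6 3 -0.5 -1.7 36; 31.5 8.5 -7 3 -0.4 -1.8 36"

```text
time_s: 5.68
ee_pos: [541.4, 56.7, 177.0]
ee_rot: [-165.0, 1.2, 88.1]
force: [0.5, -0.4, -1.6]
gripper_width: 43.3
```

Call:
arm_command --deltas "31 9 -7 3 -0.5 -1.7 36; 30.5 10 -7 3 -0.4 -1.8 36; 30.5 10 -7.5 3 -0.5 -1.7 36; 30 11 -8 3 -0.4 -1.8 36; 29.5 11.5 -8.5 3 -0.5 -1.7 36"

```text
time_s: 6.3
ee_pos: [598.9, 210.3, 190.7]
ee_rot: [-149.9, 0.0, 97.0]
force: [1.2, 0.7, -1.2]
gripper_width: 43.5
```

Call:
arm_command --deltas "0 0 0 0 0 0 36; 0 0 0 0 0 0 36"

```text
time_s: 6.55
ee_pos: [598.0, 208.8, 190.7]
ee_rot: [-149.9, 0.1, 96.9]
force: [0.3, -0.4, -1.0]
gripper_width: 43.4
```

Run:
```python
from jig import *
s=state();im,C=shot('wrist','w3');print(s['ee_pos'].round(1),s['ee_rot'].round(2),s['gripper_width'],s['force'].round(1))
p=s['ee_pos'];R=Rm(s['ee_rot']).as_matrix()
print('tcp',proj(C,p),'post guess',proj(C,[578.9,207.6,151.2]))
P=corners(im,(230,110,420,300));print(P.round(1));z=cv2.resize(im[110:310,215:425],None,fx=3,fy=3,interpolation=cv2.INTER_CUBIC)
cv2.imwrite('pics/c3.png',z[:,:,::-1])
```

```text
[598.  208.8 190.7] [-1.4988e+02  8.0000e-02  9.6940e+01] 43.37979910640317 [ 0.3 -0.4 -1. ]
tcp [[320.62317044 254.12644727]] post guess [[325.25142195 226.51617308]]Traceback (most recent call last):
  File "<stdin>", line 5, in <module>
  File "jig.py", line 16, in corners
    vx,vy,x,y=cv2.fitLine(s.astype(np.float32),cv2.DIST_HUBER,0,.01,.01).ravel();L.append((np.array([x,y]),np.array([vx,vy])))
              ~~~~~~~~~~~^^^^^^^^^^^^^^^^^^^^^^^^^^^^^^^^^^^^^^^^^^^^^^^
cv2.error: OpenCV(4.12.0) /io/opencv/modules/imgproc/src/linefit.cpp:50: error: (-215:Assertion failed) count > 0 in function 'fitLine2D_wods'
```

Run:
```python
import cv2
im=cv2.imread('pics/w3.png');cv2.imwrite('pics/c3.png',cv2.resize(im[120:300,230:410],None,fx=3.2,fy=3.2,interpolation=cv2.INTER_CUBIC))
```

```text
(no output)
```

View pics/c3.png

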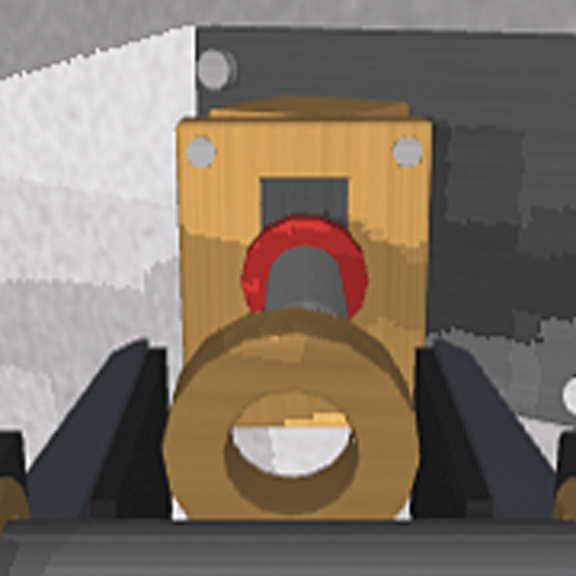

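The close crop shows the bush held squarely in the jaws with its bore centre at crop (291.5,453). The plate top edge is level at crop v=121, u 178–432, the post flanks are at 266/348 and the red disc at 243–368. The plate and post sit about 4 mm to tool +y of the ring.

Run:
```python
from jig import *
C1=cam('wrist',((616.7717,205.7859,200.9244),(-149.8517,-.0404,94.6778)));P1=np.array([(275,154.4),(349.2,151.6),(350.6,242.6),(281,244.6)])-.4
pose=((598.0,208.8,190.7),(-149.88,.08,96.94));C3=cam('wrist',pose)
g=lambda u,v:np.array([230+u/3.2-.35,120+v/3.2-.35])
R=Rm(pose[1]).as_matrix();p=np.array(pose[0]);tool=lambda X:R.T@(X-p)
def onplane(uv,zt):
    o,d=ray(C3,uv);o=tool(o);d=R.T@d;return o+d*(zt-o[2])/d[2]
print('bore at z=-13',onplane(g(291.5,453),-13).round(1))
M4=np.array([[-35,45,0],[35,45,0]])
M1=np.array([[-35,45,0],[35,45,0],[35,-45,0],[-35,-45,0]])
Q3=np.array([g(178,121),g(432,121)])
def res(x,zw):
    Rj=Rjig(x[3]);r=np.r_[(proj(C1,M1@Rj.T+x[:3])-P1).ravel(),(proj(C3,M4@Rj.T+x[:3])-Q3).ravel(),(x[2]-95)*zw]
    return r
for zw in(.05,3):
    x=least_squares(res,(547,199,95,7),args=(zw,)).x;print(x.round(2),res(x,zw).round(1))
    Rj=Rjig(x[3]);o,d=ray(C1,(310.6,214));o=Rj.T@(o-x[:3]);d=Rj.T@d;t=o+d*(66-o[2])/d[2];print('post in jig',t.round(1),'post top in tool',tool(x[:3]+Rj@t).round(1),'axis',(R.T@Rj[:,2]).round(3))
    # red disc lateral / far edge in w3: top v=215 -> edge y=+17 of disc top at height h 14..22
    for h in(14,18,22):
        o,d=ray(C3,g(305,215));o=Rj.T@(o-x[:3]);d=Rj.T@d;print(h,'disc centre y',((o+d*(h-o[2])/d[2])[1]-17).round(1))
```

```text
bore at z=-13 [  1.8   0.1 -13. ]
[545.13 197.44  90.21   7.01] [-0.3 -0.1  0.4  0.1  0.1 -0.3  0.  -0.1 -0.2  0.2  0.1  0.1 -0.2]
post in jig [-0.6  4.6 66. ] post top in tool [-0.2  3.1 47.9] axis [-0.001 -0.002 -1.   ]
14 disc centre y 4.9
18 disc centre y 5.8
22 disc centre y 6.7
[547.65 198.73  94.85   6.96] [-1.2 -0.6  0.9 -0.4  0.5  0.7 -0.8  0.9 -0.9 -0.1  0.9 -0.1 -0.4]
post in jig [-0.3  5.2 66. ] post top in tool [ 1.3  3.3 42.6] axis [-0.001 -0.002 -1.   ]
14 disc centre y 5.1
18 disc centre y 6.0
22 disc centre y 6.9
```

Call:
arm_command --deltas "-0.8 3.8 15 0 0 0 36; 0 0 15 0 0 0 36; 0 0 5 0 0 0 36; 0 0 0 0 0 0 36"

```text
time_s: 7.1
ee_pos: [583.9, 206.2, 159.9]
ee_rot: [-149.9, 0.0, 96.9]
force: [1.1, 0.4, -0.8]
gripper_width: 43.3
```

Call:
arm_command --deltas "0 0 3 0 0 0 36; 0 0 3 0 0 0 36; 0 0 0 0 0 0 36"

```text
time_s: 7.48
ee_pos: [581.0, 206.5, 154.0]
ee_rot: [-149.9, 0.0, 97.0]
force: [-0.3, 0.2, -1.6]
gripper_width: 43.4
```

Call:
arm_command --deltas "0 0 3 0 0 0 36; 0 0 3 0 0 0 36; 0 0 0 0 0 0 36"

```text
time_s: 7.85
ee_pos: [577.8, 206.1, 148.6]
ee_rot: [-149.9, 0.0, 97.0]
force: [-0.1, -1.2, -1.1]
gripper_width: 43.1
```

Call:
arm_command --deltas "0 0 3 0 0 0 36; 0 0 3 0 0 0 36; 0 0 0 0 0 0 36"

```text
time_s: 8.22
ee_pos: [574.9, 205.7, 143.5]
ee_rot: [-149.9, 0.0, 97.0]
force: [0.2, 0.0, -0.2]
gripper_width: 43.4
```

Run:
```python
from h import *
im,C=shot('wrist','w4');cv2.imwrite('pics/c4.png',cv2.resize(im[120:300,230:410],None,fx=3.2,fy=3.2,interpolation=cv2.INTER_CUBIC)[:,:,::-1])
```

```text
(no output)
```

View pics/c4.png

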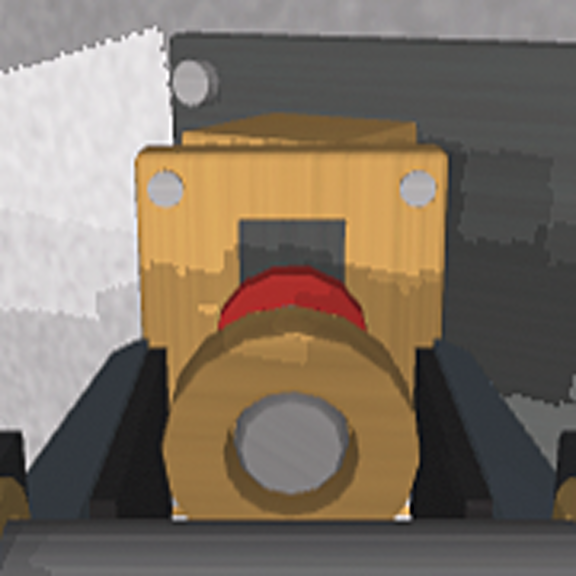

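The post end fills the bush bore at crop (293,443), so it is threaded. I'll slide it down.

Call:
arm_command --deltas "0 0 6 0 0 0 36; 0 0 6 0 0 0 36; 0 0 6 0 0 0 36; 0 0 6 0 0 0 36; 0 0 0 0 0 0 36"

```text
time_s: 8.9
ee_pos: [562.6, 204.2, 122.5]
ee_rot: [-149.8, 0.0, 97.0]
force: [0.5, -0.1, -1.0]
gripper_width: 42.9
```

Call:
arm_command --deltas "0 0 3 0 0 0 36; 0 0 3 0 0 0 36; 0 0 0 0 0 0 36"

```text
time_s: 9.28
ee_pos: [560.0, 203.9, 117.6]
ee_rot: [-149.9, 0.0, 97.0]
force: [0.8, -0.5, -1.1]
gripper_width: 43.3
```

Call:
arm_command --deltas "0 0 2 0 0 0 36; 0 0 2 0 0 0 36; 0 0 0 0 0 0 36"

```text
time_s: 9.65
ee_pos: [558.0, 203.6, 114.2]
ee_rot: [-149.9, 0.0, 97.0]
force: [-0.2, 0.4, -1.9]
gripper_width: 43.1
```

Call:
arm_command --deltas "0 0 2 0 0 0 36; 0 0 2 0 0 0 36; 0 0 0 0 0 0 36"

```text
time_s: 10.02
ee_pos: [556.8, 203.5, 111.7]
ee_rot: [-150.0, 0.0, 97.0]
force: [1.9, -0.8, 2.9]
gripper_width: 43.4
```

Call:
arm_command --deltas "0 0 2 0 0 0 36; 0 0 2 0 0 0 36; 0 0 0 0 0 0 36"

```text
time_s: 10.4
ee_pos: [555.1, 203.3, 108.8]
ee_rot: [-150.1, -0.0, 96.9]
force: [3.7, -0.0, 5.8]
gripper_width: 43.6
```

Call:
arm_command --deltas "0 0 2 0 0 0 36; 0 0 2 0 0 0 36; 0 0 0 0 0 0 36"

```text
time_s: 10.78
ee_pos: [553.2, 203.1, 105.4]
ee_rot: [-150.1, -0.0, 96.9]
force: [3.3, 0.9, 6.3]
gripper_width: 43.2
```

Call:
arm_command --deltas "0 0 1.5 0 0 0 36; 0 0 1.5 0 0 0 36; 0 0 0 0 0 0 36"

```text
time_s: 11.15
ee_pos: [552.5, 203.0, 104.2]
ee_rot: [-150.2, -0.0, 96.9]
force: [5.8, 0.2, 13.0]
gripper_width: 43.4
```

Call:
arm_command --deltas "0 0 1.5 0 0 0 36; 0 0 0 0 0 0 36"

```text
time_s: 11.4
ee_pos: [552.4, 203.0, 104.1]
ee_rot: [-150.3, -0.0, 96.9]
force: [7.3, 0.1, 17.5]
gripper_width: 42.9
```

The force went from a steady ~8 N of follower drag to 19 N with no further motion, so the follower has stopped dead. The TCP is 10.7 mm above the fitted plate against 11 expected. I'll release and plan the insulator.

Call:
arm_command --deltas "0 0 -2 0 0 0 43; 0 0 -1 0 0 0 60; 0 0 0 0 0 0 60; 0 0 0 0 0 0 60; 0 0 0 0 0 0 60"

```text
time_s: 12.02
ee_pos: [551.2, 202.8, 102.2]
ee_rot: [-149.9, 0.0, 97.0]
force: [-0.0, -0.3, 0.3]
gripper_width: 60.0
```

Call:
arm_command --deltas "0 0 -10 0 0 0 62; 0 0 -30 0 0 0 70; 0 0 -40 0 0 0 91; 0 0 -10 0 0 0 91"

```text
time_s: 12.52
ee_pos: [598.0, 208.7, 182.7]
ee_rot: [-150.2, -0.0, 96.9]
force: [-0.1, 0.4, -0.1]
gripper_width: 87.0
```

Run:
```python
from h import *
s=state();print(s['ee_pos'],s['ee_rot'],s['force'],s['gripper_width'])
rows(s['ee_pos'],Rm(s['ee_rot']),np.array([602,-157.,130.]),downR(79),9,91)
```

```text
[598.03536744 208.65056323 182.67798692] [-1.50213951e+02 -2.76967552e-02  9.69406401e+01] [-0.06807016  0.41297745 -0.12680188] 86.9508898586218
-40.4 -1 7.3 -3.3 0.5 1.9 91; -40.5 -0 6.9 -3.3 0.5 2 91; -40.5 1 6.6 -3.3 0.5 1.9 91; -40.5 1.9 6.3 -3.3 0.5 2 91; -40.5 3 6.1 -3.3 0.5 2 91
-40.4 4.1 5.9 -3.3 0.5 1.9 91; -40.3 5.1 5.9 -3.2 0.5 2 91; -40.2 6.1 5.8 -3.3 0.6 1.9 91; -40 7.1 5.8 -3.2 0.5 2 91
```

Run:
```python
from h import *
print(onz(cam('side'),(262,203),10),onz(cam('top'),(337,146),190))
print(onz(cam('side'),(300,150),25),onz(cam('top'),(397,183),25))
```

```text
[734.66049781 -75.65497844  10.        ] [732.13816329 -93.67163808 190.        ]
[ 650.96308664 -302.08067518   25.        ] [ 651.09285887 -318.62341509   25.        ]
```

Run:
```python
from h import *
s=state()
rows(s['ee_pos'],Rm(s['ee_rot']),np.array([602,-157.,145.]),downR(65),9,91)
```

```text
-40.4 -1.8 5.8 -3.2 0.9 3.5 91; -40.5 0.4 5.2 -3.2 0.9 3.5 91; -40.5 2.5 4.6 -3.2 0.9 3.5 91; -40.4 4.8 4.2 -3.2 0.9 3.5 91; -40 7 3.9 -3.2 0.9 3.4 91
-39.6 9.2 3.7 -3.2 1 3.5 91; -39.1 11.4 3.6 -3.3 0.9 3.4 91; -38.4 13.4 3.7 -3.2 1 3.5 91; -37.6 15.6 3.8 -3.3 0.9 3.4 91
```

Call:
arm_command --deltas "-40.5 -2 6 -3.2 0.9 3.5 91; -40.5 0.5 5 -3.2 0.9 3.5 91; -40.5 2.5 4.5 -3.2 0.9 3.5 91; -40.5 5 4 -3.2 0.9 3.5 91; -40 7 4 -3.2 0.9 3.4 91"

```text
time_s: 13.15
ee_pos: [597.7, 3.6, 159.2]
ee_rot: [-166.4, 2.4, 79.1]
force: [1.1, -0.3, 0.2]
gripper_width: 91.0
```

Call:
arm_command --deltas "-39.5 9 3.5 -3.2 1 3.5 91; -39 11.5 3.5 -3.3 0.9 3.4 91; -38.5 13.5 3.5 -3.2 1 3.5 91; -37.5 15.5 4 -3.3 0.9 3.4 91; 0 0 0 0 0 0 91"

```text
time_s: 13.78
ee_pos: [598.2, -159.5, 142.9]
ee_rot: [-179.7, 0.3, 64.8]
force: [0.2, 1.1, -0.6]
gripper_width: 90.9
```

Run:
```python
from h import *
s=state();im,C=shot('wrist','w5');print(s['ee_pos'].round(1),s['ee_rot'].round(2),s['qpos'].round(1))
u=proj(C,[600.5,-156,9])[0].astype(int);print(u)
r=ring(im,C,u,'ins',r=34);print(r)
# outer-edge fit: mask bounds
c,_=blob(im,u,RG['ins'][2],34)
m=RG['ins'][2](im.astype(int))[u[1]-34:u[1]+35,u[0]-34:u[0]+35];ys,xs=np.nonzero(m);print('bounds',xs.min()+u[0]-34,xs.max()+u[0]-34,ys.min()+u[1]-34,ys.max()+u[1]-34)
p=s['ee_pos'];R=Rm(s['ee_rot']);print('tool shift',R.inv().apply(np.array([*r[0],7])-p).round(1))
cv2.imwrite('pics/c5.png',cv2.resize(im[u[1]-60:u[1]+60,u[0]-80:u[0]+80],None,fx=4,fy=4)[:,:,::-1])
t=np.array([602.7,-156.1,14.5])
print(tri([(C,r[1]),(cam('top'),(351.6,197.6)),(cam('side'),(312.1,185.6))]))
```

```text
[ 598.2 -159.5  142.9] [-179.68    0.27   64.85] [-15.9  25.3  89.4  -0.2  65.7   9.4]
[321 191]
(array([ 598.3, -155.9]), array([319.6, 192.6]), 1883, 2024)
bounds 295 344 169 216
tool shift [  3.9  -0.7 135.9]
(array([ 598.79518114, -155.30368005,   15.11345649]), [array([0.3, 0.7]), array([-0.2,  0.2]), array([-0.3, -0. ])])
```

Call:
arm_command --deltas "2 -0.3 40 0 0 0 75; 1.5 -0.2 40 0 0 0 70; 0.5 0 35 0 0 0 68; 0 0 16 0 0 0 68; 0 0 6 0 0 0 66"

```text
time_s: 14.45
ee_pos: [601.0, -153.0, 6.2]
ee_rot: [-179.7, 0.2, 65.1]
force: [0.7, -0.1, 0.9]
gripper_width: 66.2
```

Call:
arm_command --deltas "0 0 0 0 0 0 40; 0 0 0 0 0 0 40; 0 0 0 0 0 0 40; 0 0 0 0 0 0 40" --force 25

```text
time_s: 14.95
ee_pos: [601.7, -154.1, 8.0]
ee_rot: [-179.9, 0.2, 65.0]
force: [0.6, 0.5, 5.6]
gripper_width: 46.4
```

Call:
arm_command --deltas "0 0 -20 0 0 0 40; 0 0 -50 0 0 0 40; 0 0 -60 0 0 0 40; 0 0 -30 0 0 0 40"

```text
time_s: 15.45
ee_pos: [602.8, -154.0, 170.5]
ee_rot: [179.9, 0.2, 65.0]
force: [0.5, 0.5, -0.7]
gripper_width: 46.2
```

Run:
```python
from h import *
x=np.array([547.65,198.73,94.85]);Rj=Rjig(6.96);s=state();print(s['ee_pos'],s['ee_rot'],s['gripper_width'],s['force'])
# post line from home pose of bush: TCP (552.4,203,104.1) in jig
q=Rj.T@(np.array([552.4,203.0,104.1])-x);print('tcp home in jig',q)
tgt=x+Rj@np.array([q[0],q[1],66+30]);print(tgt)
rows(s['ee_pos'],Rm(s['ee_rot']),tgt,toolR(Rj),10,40)
```

```text
[ 602.78692386 -153.97124594  170.52989686] [179.9042327    0.18335883  65.04554559] 46.2200858416332 [ 0.49920993  0.53497136 -0.68329006]
tcp home in jig [-0.09359103  3.6629465  10.62694517]
[594.77196999 208.17259912 178.03523428]
32.5 -16 -0.9 2.9 -0.8 -3.1 40; 33.3 -14.3 -0.6 2.9 -0.8 -3.1 40; 34 -12.5 -0.4 2.9 -0.8 -3.1 40; 34.6 -10.6 -0.3 2.9 -0.8 -3.1 40; 35.2 -8.7 -0.2 2.9 -0.8 -3.1 40
35.6 -6.8 -0.4 3 -0.8 -3.1 40; 35.9 -4.9 -0.5 2.9 -0.8 -3.2 40; 36.1 -3 -0.8 3 -0.8 -3.1 40; 36.2 -1.1 -1.3 2.9 -0.9 -3.2 40; 36.1 0.9 -1.8 3 -0.8 -3.1 40
```

Call:
arm_command --deltas "32.5 -16 -1 2.9 -0.8 -3.1 40; 33.5 -14.5 -1 2.9 -0.8 -3.1 40; 34 -12.5 -1 2.9 -0.8 -3.1 40; 34.5 -10.5 -1 2.9 -0.8 -3.1 40; 35 -8.5 -1 2.9 -0.8 -3.1 40"

```text
time_s: 16.08
ee_pos: [597.9, 28.3, 173.4]
ee_rot: [-164.8, 2.1, 81.0]
force: [-0.6, -0.1, -0.2]
gripper_width: 46.2
```

Call:
arm_command --deltas "35.5 -7 -1 3 -0.8 -3.1 40; 36 -5 -1 2.9 -0.8 -3.2 40; 36 -3 -1 3 -0.8 -3.1 40; 36 -1 -1.5 2.9 -0.9 -3.2 40; 36 1 -2 3 -0.8 -3.1 40"

```text
time_s: 16.7
ee_pos: [594.5, 209.0, 178.9]
ee_rot: [-149.6, -0.2, 97.0]
force: [-0.1, 0.8, -0.1]
gripper_width: 46.2
```

Call:
arm_command --deltas "0 0 0 0 0 0 40; 0 0 0 0 0 0 40"

```text
time_s: 16.95
ee_pos: [594.5, 207.5, 178.7]
ee_rot: [-149.7, -0.1, 96.9]
force: [-1.1, -0.0, -0.6]
gripper_width: 46.2
```

Run:
```python
from h import *
s=state();im,C=shot('wrist','w6');cv2.imwrite('pics/c6.png',cv2.resize(im[120:300,230:410],None,fx=3.2,fy=3.2,interpolation=cv2.INTER_CUBIC)[:,:,::-1])
x=np.array([547.65,198.73,94.85]);Rj=Rjig(6.96)
print(s['ee_pos'].round(2),s['ee_rot'].round(2),'tcp in jig',(Rj.T@(s['ee_pos']-x)).round(2))
```

```text
[594.48 207.55 178.72] [-1.4969e+02 -1.0000e-01  9.6920e+01] tcp in jig [-0.75  3.08 96.41]
```

View pics/c6.png

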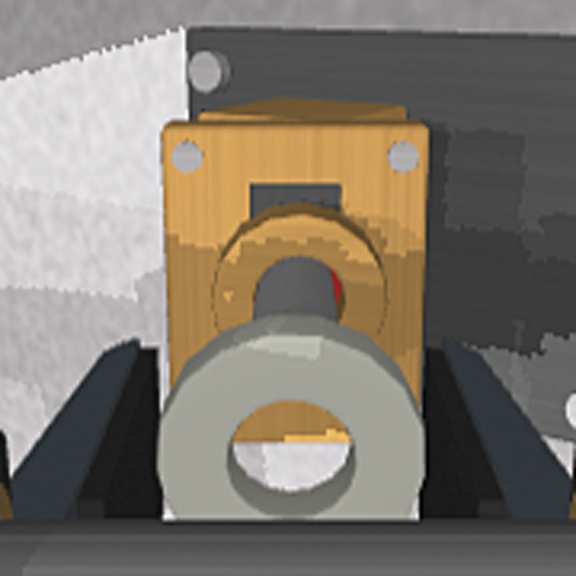

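The white ring is gripped squarely with its bore centre at crop (291,458). Beyond it the bush lies on the follower around the post, with flanks at 254–338.

Run:
```python
from h import *
C=cam('wrist',((594.48,207.55,178.72),(-149.69,-.1,96.92)));R=Rm((-149.69,-.1,96.92)).as_matrix();p=np.array((594.48,207.55,178.72))
g=lambda u,v:np.array([230+u/3.2-.35,120+v/3.2-.35])
for v in(454,459):
  for z in(-7,-9):
    o,d=ray(C,g(291,v));o=R.T@(o-p);d=R.T@d;print(v,z,(o+d*(z-o[2])/d[2]).round(2))
```

```text
454 -7 [-1.27 -0.02 -7.  ]
454 -9 [-0.31 -0.03 -9.  ]
459 -7 [-2.22 -0.02 -7.  ]
459 -9 [-1.24 -0.02 -9.  ]
```

Call:
arm_command --deltas "2 0.5 8 0 0 0 40; 1.9 0.5 8 0 0 0 40; 0 0 6 0 0 0 40; 0 0 0 0 0 0 40"

```text
time_s: 17.5
ee_pos: [583.4, 210.5, 159.1]
ee_rot: [-149.6, -0.1, 96.9]
force: [-0.2, -0.2, -0.5]
gripper_width: 46.6
```

Call:
arm_command --deltas "0 0 3 0 0 0 40; 0 0 3 0 0 0 40; 0 0 0 0 0 0 40"

```text
time_s: 17.88
ee_pos: [580.8, 210.4, 154.2]
ee_rot: [-149.7, -0.2, 96.9]
force: [0.9, 0.3, -0.1]
gripper_width: 46.5
```

Call:
arm_command --deltas "0 0 3 0 0 0 40; 0 0 3 0 0 0 40; 0 0 0 0 0 0 40"

```text
time_s: 18.25
ee_pos: [577.7, 210.0, 148.9]
ee_rot: [-149.7, -0.1, 96.9]
force: [-0.1, -0.0, -1.6]
gripper_width: 46.2
```

Run:
```python
from h import *
s=state();im,C=shot('wrist','w7');cv2.imwrite('pics/c7.png',cv2.resize(im[120:300,230:410],None,fx=3.2,fy=3.2,interpolation=cv2.INTER_CUBIC)[:,:,::-1])
x=np.array([547.65,198.73,94.85]);Rj=Rjig(6.96);print('tcp in jig',(Rj.T@(s['ee_pos']-x)).round(2),'f jig',(Rj.T@s['force']).round(1))
```

```text
tcp in jig [-5.000e-02  7.550e+00  6.242e+01] f jig [ 0.7  0.  -1.4]
```

No force with the ring bottom well below the post top, so it is threaded. I'll continue down to the bush.

Call:
arm_command --deltas "0 0 6 0 0 0 40; 0 0 6 0 0 0 40; 0 0 6 0 0 0 40; 0 0 6 0 0 0 40; 0 0 0 0 0 0 40"

```text
time_s: 18.92
ee_pos: [565.4, 208.6, 128.0]
ee_rot: [-149.6, -0.1, 96.9]
force: [-1.1, 0.4, -0.3]
gripper_width: 46.3
```

Call:
arm_command --deltas "0 0 3 0 0 0 40; 0 0 3 0 0 0 40; 0 0 0 0 0 0 40"

```text
time_s: 19.3
ee_pos: [562.7, 208.3, 123.1]
ee_rot: [-149.7, -0.2, 96.9]
force: [0.9, 0.5, -0.8]
gripper_width: 46.3
```

Call:
arm_command --deltas "0 0 2 0 0 0 40; 0 0 2 0 0 0 40; 0 0 0 0 0 0 40"

```text
time_s: 19.68
ee_pos: [561.1, 208.1, 120.1]
ee_rot: [-149.8, -0.2, 96.9]
force: [1.3, 1.3, 2.6]
gripper_width: 46.2
```

Call:
arm_command --deltas "0 0 1.5 0 0 0 40; 0 0 0 0 0 0 40"

```text
time_s: 19.92
ee_pos: [561.1, 208.2, 120.0]
ee_rot: [-149.9, -0.2, 96.9]
force: [3.0, -0.4, 6.9]
gripper_width: 46.4
```

Call:
arm_command --deltas "0 0 -2 0 0 0 46; 0 0 0 0 0 0 64; 0 0 0 0 0 0 64; 0 0 0 0 0 0 64; 0 0 0 0 0 0 64"

```text
time_s: 20.55
ee_pos: [561.0, 208.1, 120.1]
ee_rot: [-149.7, -0.2, 96.9]
force: [0.2, 0.5, 0.2]
gripper_width: 64.1
```

Call:
arm_command --deltas "0 0 -10 0 0 0 64; 0 0 -30 0 0 0 70; 0 0 -30 0 0 0 91; 0 0 -15 0 0 0 91"

```text
time_s: 21.05
ee_pos: [605.1, 213.3, 195.7]
ee_rot: [-149.9, -0.2, 96.9]
force: [0.0, -0.6, 0.3]
gripper_width: 87.6
```

Run:
```python
from h import *
s=state();print(s['ee_pos'],s['ee_rot'],s['force'],s['gripper_width'])
rows(s['ee_pos'],Rm(s['ee_rot']),np.array([452,-237.,145.]),downR(70),10,91)
```

```text
[605.1002117  213.25329764 195.69168723] [-149.90598333   -0.18916153   96.92643692] [ 0.01384982 -0.58093592  0.30170243] 87.64035762968686
-42.9 -15.4 14.6 -3 0.7 2.6 91; -43.7 -14.1 13.3 -3 0.7 2.6 91; -44.5 -12.8 12.1 -2.9 0.7 2.6 91; -45.2 -11.4 10.9 -3 0.7 2.6 91; -45.8 -9.8 9.8 -3 0.7 2.7 91
-46.3 -8.1 8.7 -2.9 0.7 2.6 91; -46.7 -6.5 7.8 -3 0.7 2.7 91; -47.1 -4.6 7 -2.9 0.6 2.6 91; -47.3 -2.8 6.3 -3 0.7 2.7 91; -47.4 -1 5.6 -2.9 0.6 2.6 91
```

Call:
arm_command --deltas "-43 -15.5 12 -3 0.7 2.6 91; -43.5 -14 12 -3 0.7 2.6 91; -44.5 -13 12 -2.9 0.7 2.6 91; -45 -11.5 11 -3 0.7 2.6 91; -46 -10 10 -3 0.7 2.7 91"

```text
time_s: 21.68
ee_pos: [528.4, -13.4, 172.9]
ee_rot: [-165.0, 1.7, 83.4]
force: [0.4, -1.7, 0.4]
gripper_width: 91.2
```

Call:
arm_command --deltas "-46.5 -8 9 -2.9 0.7 2.6 91; -46.5 -6.5 8 -3 0.7 2.7 91; -47 -4.5 7 -2.9 0.6 2.6 91; -47.5 -3 6.5 -3 0.7 2.7 91; -47.5 -1 6 -2.9 0.6 2.6 91"

```text
time_s: 22.3
ee_pos: [451.6, -238.8, 147.1]
ee_rot: [180.0, 0.2, 69.9]
force: [0.3, -0.1, -0.1]
gripper_width: 90.9
```

Call:
arm_command --deltas "0 0 0 0 0 0 91; 0 0 0 0 0 0 91"

```text
time_s: 22.55
ee_pos: [452.2, -237.1, 146.8]
ee_rot: [-179.9, 0.1, 70.0]
force: [1.3, 1.5, -0.5]
gripper_width: 91.2
```

Run:
```python
from h import *
s=state();im,C=shot('wrist','w8');print(s['ee_pos'].round(1),s['ee_rot'].round(2),s['qpos'].round(1))
u=proj(C,[451.4,-239.9,11])[0].astype(int);print(u)
r=ring(im,C,u,'collar',r=30);print(r)
m=RG['collar'][2](im.astype(int))[u[1]-30:u[1]+31,u[0]-30:u[0]+31];ys,xs=np.nonzero(m);print('bounds',xs.min()+u[0]-30,xs.max()+u[0]-30,ys.min()+u[1]-30,ys.max()+u[1]-30)
p=s['ee_pos'];R=Rm(s['ee_rot']);print('tool shift',R.inv().apply(np.array([*r[0],7])-p).round(1))
print(tri([(C,r[1]),(cam('top'),(376.2,239.1)),(cam('side'),(361.9,170.7))]))
im,C=shot('wrist')
```

```text
[ 452.2 -237.1  146.8] [-1.7987e+02  1.4000e-01  7.0010e+01] [-28.9  15.7 103.8  -0.2  60.6  -8.8]
[320 198]
(array([ 450.6, -240. ]), array([320.2, 199.2]), 1333, 1438)
bounds 300 340 179 219
tool shift [-3.000e+00 -1.000e-01  1.398e+02]
(array([ 451.11264822, -239.98851609,   11.26700848]), [array([ 0.5, -0.4]), array([0. , 0.2]), array([-0.1, -0.1])])
```

Call:
arm_command --deltas "-2 0 40 0 0 0 75; -1 0 40 0 0 0 65; 0 0 35 0 0 0 60; 0 0 19 0 0 0 60; 0 0 7 0 0 0 58"

```text
time_s: 23.28
ee_pos: [450.4, -238.8, 4.1]
ee_rot: [-179.7, 0.1, 70.2]
force: [0.4, 0.4, -0.5]
gripper_width: 57.8
```

Call:
arm_command --deltas "0 0 0 0 0 0 33; 0 0 0 0 0 0 33; 0 0 0 0 0 0 33; 0 0 0 0 0 0 33; 0 0 0 0 0 0 33" --force 30

```text
time_s: 23.9
ee_pos: [450.8, -240.3, 6.0]
ee_rot: [-179.9, 0.2, 70.0]
force: [1.5, 2.6, 5.9]
gripper_width: 39.2
```

Call:
arm_command --deltas "0 0 -20 0 0 0 33; 0 0 -50 0 0 0 33; 0 0 -60 0 0 0 33; 0 0 -35 0 0 0 33"

```text
time_s: 24.4
ee_pos: [451.1, -240.4, 172.8]
ee_rot: [-180.0, 0.2, 70.0]
force: [0.7, -0.1, -1.1]
gripper_width: 39.1
```

Run:
```python
from h import *
x=np.array([547.65,198.73,94.85]);Rj=Rjig(6.96);s=state();print(s['ee_pos'],s['ee_rot'],s['gripper_width'],s['force'])
tgt=x+Rj@np.array([0,5.0,66+32]);print(tgt)
rows(s['ee_pos'],Rm(s['ee_rot']),tgt,toolR(Rj),10,33)
```

```text
[ 451.07028982 -240.38315729  172.83539291] [-179.99795694    0.21217312   70.02871581] 39.1234477811523 [ 0.68508638 -0.14856023 -1.14530876]
[595.68303661 209.63079786 179.72048957]
47.2 -1.8 -0.9 2.9 -0.7 -2.6 33; 47.3 0.3 -1.4 2.9 -0.7 -2.6 33; 47.2 2.4 -2 2.9 -0.7 -2.6 33; 47 4.4 -2.8 3 -0.7 -2.7 33; 46.7 6.4 -3.7 2.9 -0.7 -2.6 33
46.3 8.3 -4.6 3 -0.7 -2.7 33; 45.8 10.2 -5.6 2.9 -0.7 -2.6 33; 45.2 12 -6.8 3 -0.7 -2.7 33; 44.5 13.7 -8 2.9 -0.6 -2.6 33; 43.8 15.3 -9.1 3 -0.7 -2.7 33
```

Call:
arm_command --deltas "47 -2 -2 2.9 -0.7 -2.6 33; 47.5 0.5 -2 2.9 -0.7 -2.6 33; 47 2.5 -2.5 2.9 -0.7 -2.6 33; 47 4.5 -3 3 -0.7 -2.7 33; 46.5 6.5 -4 2.9 -0.7 -2.6 33"

```text
time_s: 25.02
ee_pos: [523.5, -14.1, 176.2]
ee_rot: [-164.8, 1.9, 83.5]
force: [0.9, 0.5, -1.0]
gripper_width: 39.3
```

Call:
arm_command --deltas "46.5 8.5 -5 3 -0.7 -2.7 33; 46 10 -6 2.9 -0.7 -2.6 33; 45 12 -7 3 -0.7 -2.7 33; 44.5 13.5 -8 2.9 -0.6 -2.6 33; 43.5 15.5 -9 3 -0.7 -2.7 33"

```text
time_s: 25.65
ee_pos: [596.3, 210.6, 180.5]
ee_rot: [-149.7, -0.1, 97.1]
force: [0.9, 0.3, -1.3]
gripper_width: 39.1
```

Call:
arm_command --deltas "0 0 0 0 0 0 33; 0 0 0 0 0 0 33"

```text
time_s: 25.9
ee_pos: [595.7, 209.0, 180.3]
ee_rot: [-149.8, -0.0, 97.0]
force: [-0.8, -1.2, -1.0]
gripper_width: 39.4
```

Run:
```python
from h import *
s=state();im,C=shot('wrist','w9');cv2.imwrite('pics/c9.png',cv2.resize(im[120:300,230:410],None,fx=3.2,fy=3.2,interpolation=cv2.INTER_CUBIC)[:,:,::-1])
x=np.array([547.65,198.73,94.85]);Rj=Rjig(6.96)
print(s['ee_pos'].round(2),s['ee_rot'].round(2),'tcp in jig',(Rj.T@(s['ee_pos']-x)).round(2))
```

```text
[595.73 209.01 180.29] [-1.4975e+02 -2.0000e-02  9.6990e+01] tcp in jig [-0.31  4.38 98.48]
```

View pics/c9.png

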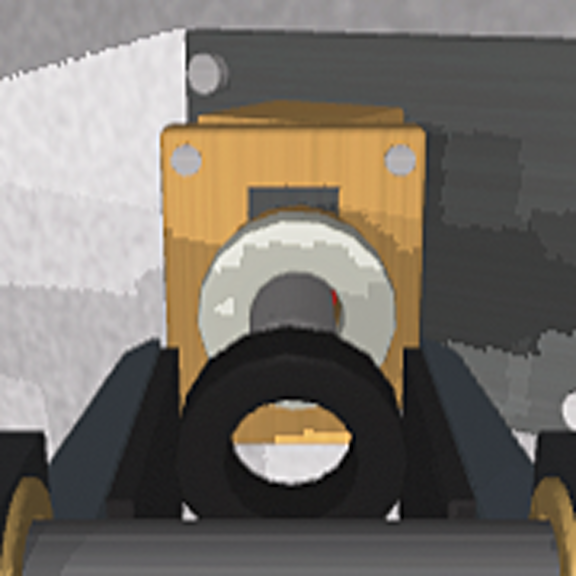

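The collar is gripped squarely with its bore at crop (292,445). The insulator sits on the bush around the post, with flanks at 251–340.

Call:
arm_command --deltas "0.5 0.6 10 0 0 0 33; 0 0 10 0 0 0 33; 0 0 6 0 0 0 33; 0 0 0 0 0 0 33"

```text
time_s: 26.45
ee_pos: [582.9, 208.4, 158.0]
ee_rot: [-149.8, -0.1, 97.0]
force: [-0.2, -0.0, -0.6]
gripper_width: 39.0
```

Call:
arm_command --deltas "0 0 3 0 0 0 33; 0 0 3 0 0 0 33; 0 0 0 0 0 0 33"

```text
time_s: 26.82
ee_pos: [580.4, 208.3, 152.9]
ee_rot: [-149.8, -0.1, 97.0]
force: [0.4, -0.2, -1.0]
gripper_width: 39.1
```

Call:
arm_command --deltas "0 0 3 0 0 0 33; 0 0 3 0 0 0 33; 0 0 0 0 0 0 33"

```text
time_s: 27.2
ee_pos: [577.2, 207.9, 147.7]
ee_rot: [-149.8, -0.1, 97.0]
force: [-1.0, -0.2, -1.8]
gripper_width: 39.3
```

Call:
arm_command --deltas "0 0 3 0 0 0 33; 0 0 3 0 0 0 33; 0 0 0 0 0 0 33"

```text
time_s: 27.58
ee_pos: [574.2, 207.5, 142.5]
ee_rot: [-149.8, -0.1, 97.0]
force: [0.5, -0.0, -0.9]
gripper_width: 38.7
```

Call:
arm_command --deltas "0 0 4 0 0 0 33; 0 0 4 0 0 0 33; 0 0 4 0 0 0 33; 0 0 0 0 0 0 33"

```text
time_s: 28.08
ee_pos: [568.2, 206.8, 132.0]
ee_rot: [-149.8, -0.1, 97.0]
force: [-0.6, -0.4, -0.8]
gripper_width: 39.1
```

Call:
arm_command --deltas "0 0 2 0 0 0 33; 0 0 2 0 0 0 33; 0 0 0 0 0 0 33"

```text
time_s: 28.45
ee_pos: [566.5, 206.6, 128.9]
ee_rot: [-149.8, -0.1, 97.0]
force: [0.3, -0.3, -1.6]
gripper_width: 38.9
```

Call:
arm_command --deltas "0 0 1.5 0 0 0 33; 0 0 0 0 0 0 33"

```text
time_s: 28.7
ee_pos: [566.4, 206.7, 128.6]
ee_rot: [-150.0, -0.1, 97.0]
force: [2.9, -0.0, 5.0]
gripper_width: 39.5
```

Call:
arm_command --deltas "0 0 2 0 0 0 33; 0 0 0 0 0 0 33"

```text
time_s: 28.95
ee_pos: [566.3, 206.7, 128.5]
ee_rot: [-150.1, -0.1, 97.0]
force: [4.5, 0.8, 12.1]
gripper_width: 39.0
```

Call:
arm_command --deltas "0 0 1.5 0 0 0 33; 0 0 0 0 0 0 33; 0 0 0 0 0 0 33"

```text
time_s: 29.32
ee_pos: [566.3, 206.7, 128.4]
ee_rot: [-150.3, -0.2, 97.0]
force: [6.9, 0.4, 16.2]
gripper_width: 39.2
```

About 17.5 N axially with no more motion, and the TCP is 39.0 mm above the plate as expected for the stack at home. I'll release, withdraw and look.

Call:
arm_command --deltas "0 0 -4 0 0 0 39; 0 0 -1 0 0 0 60; 0 0 0 0 0 0 60; 0 0 0 0 0 0 60; 0 0 0 0 0 0 60"

```text
time_s: 29.95
ee_pos: [566.3, 206.6, 128.6]
ee_rot: [-149.8, -0.1, 97.0]
force: [0.3, -0.1, -0.1]
gripper_width: 60.2
```

Call:
arm_command --deltas "0 0 -10 0 0 0 64; 0 0 -20 0 0 0 70; 0 0 -30 0 0 0 91; 0 0 -30 0 0 0 91; 0 0 0 0 0 0 91"

```text
time_s: 30.58
ee_pos: [613.0, 212.3, 208.5]
ee_rot: [-150.1, -0.1, 97.0]
force: [0.7, 0.3, -0.1]
gripper_width: 90.8
```

Run:
```python
from h import *
s=state();im,C=shot('wrist','w10');print(s['ee_pos'],s['force'])
x=np.array([547.65,198.73,94.85]);Rj=Rjig(6.96)
for h in(0,8,24,36,52,66):print(h,proj(C,x+Rj@[0,5.2,h]).round(1))
a=cv2.resize(im[130:310,230:410],(560,560),interpolation=cv2.INTER_CUBIC)
sd,_=shot('side');b=cv2.resize(sd[240:310,290:360],(240,240),interpolation=cv2.INTER_CUBIC)
t,_=shot('top');c=cv2.resize(t[100:280,180:460],(240,154))
W=np.zeros((560,800,3),np.uint8);W[:,:560]=a;W[:240,560:]=b;W[250:404,560:]=c
cv2.imwrite('pics/c10.png',W[:,:,::-1])
```

```text
[612.99223287 212.2509019  208.45092565] [ 0.69373052  0.29502118 -0.14364736]
0 [[319.4 197.5]]
8 [[319.4 199.7]]
24 [[319.4 204.2]]
36 [[319.4 208. ]]
52 [[319.4 213.5]]
66 [[319.4 218.9]]
```

View pics/c10.png

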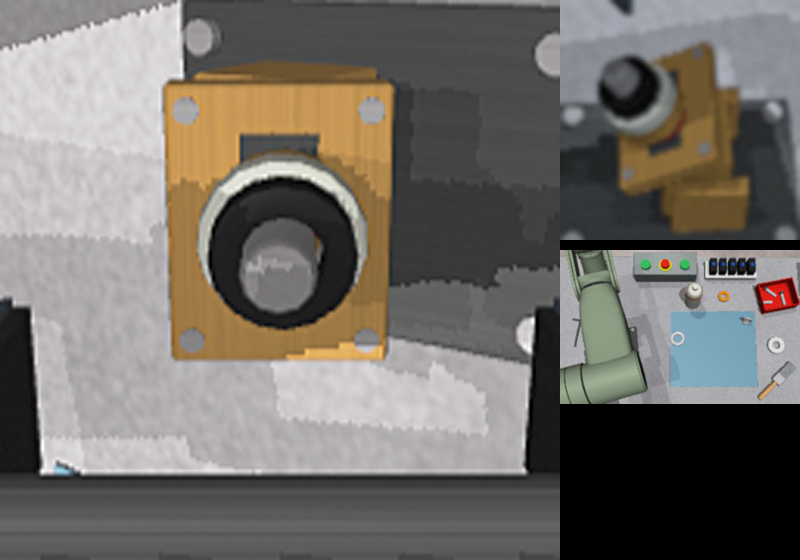

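The view shows black over white over brass around the post, with the post standing proud of the collar. The bystanders are in place and the robot is clear of everything. I'm handing in.

```bash
python3 -c "
from workcell import *
print(job_done())"
```

```text
the job is handed in; nothing more can be done
None
```

The bush, insulator and collar are on the post in that order, and the stack is pushed home. I handed the job in at about 31 s; it reported no verdict.

- **Bush:** I pushed it down while it was still gripped. The force held at about 8 N while the follower slid some 10 mm, then rose to 19 N with no further movement, so the follower had stopped on the plate.
- **Insulator and collar:** Each threaded with no noticeable sideways force. I pressed the full stack to about 17.5 N and it did not move. The fingertips were then 39.0 mm above the fitted plate, which is what the collar's home position should give.
- **Last pictures:** The wrist view shows black over white over brass, with the post standing above the collar and the gripper clear. In the overview, the bystanders in view look unmoved. The hex key and spanner were partly or fully hidden by the arm, but nothing came near them.
- **Disagreement:** One wrist-only fit put the plate at 90 mm instead of 95. The contact heights agreed with 95, so I used that. I did not photograph the follower's seat on the plate; that rests on the force and height readings.

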